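# Lock the slicer carriage with its hidden-hole pin

### The arm

A 7-joint arm with a two-finger parallel gripper is mounted at the origin on a cart in front of the work surface, level with it; the furniture and walls round the work are solid. World frame = base frame: x ahead of the robot, y to its left, z up, the work surface at z = 0. Lengths are in m, angles in rad, forces in N, time in s.
With the tool pointing down it reaches from about 0.35 to 0.9 m from the base axis. Payload 8.1 kg.
Tool frame: the origin (TCP) lies midway between the tips of the shut fingers; the grasp point (between the pads) lies 19 mm behind it; z points along the fingers, y is the line along which they close (so a half turn about z gives the same grasp; the last joint's range is limited). The gripper opens to 92 mm and grips with 3 to 60 N. Pads are 19 mm wide; open, the fingers measure 130 mm over their backs; the gripper's body (75 mm by 190 mm) begins 47 mm behind the grasp point.
Start: joints at [-1.419, 0.434, 0.025, 1.573, -0.012, 1.134, -0.075], TCP at [0.158, 0.605, 0.227] pointing down, gripper open.
Joint ranges: [-2.62, 2.62], [-0.44, 2.09], [-1.27, 1.32], [0.08, 2.57], [-1.32, 4.46], [0.12, 2], [-2.74, 2.74]. Speed limits (rad/s): [2.22, 2.22, 3.01, 3.01, 3.14, 3.14, 3.14].

### API

Orientations are given as a rotation vector (axis times angle).
In Python, from cell import arm gives the robot as it stands.
- The arm moves only by the tool carry_out, never from a script. Its arguments are lists of equal length, an entry for each row: "claw": the finger opening in cm, from 0 to 9.18; "delta_pos": the shift along the tool's x, y, z in cm, a list of three; "angular": the turn, a rotation vector about the tool's x, y, z in rad, a list of three. In form: {"claw": [claw, ...], "delta_pos": [[dx, dy, dz], ...], "angular": [[ax, ay, az], ...]}. A call has 1 to 20 rows; each row shifts and turns the commanded pose from where the row before left it, along the tool's axes as they then stand; what a row does not reach is not made up. A row lasts 1/10 s, in which the tool goes at most 50 mm and 8.59 degrees, less where a joint would pass 70% of its speed; a pose out of reach is approached as far as the arm can. A call with a gripper value outside its range is refused whole. The fingers move at their own pace and stop on an object; "force" is the grip in N (left out, the last holds). Time passes only in rows, so rows that do not move let the fingers close. It gives the time, the measured TCP pose, the force, the opening and the grip force at its end, in the units of the state.
- arm.observe(): the state, without advancing time (a new reading comes with each control period).
- arm.get_image(name): name is "side" or "top" or "wrist"; returns a dict with "frame" (384x512x3 uint8, red, green, blue), "mtx" (3x3 intrinsics, pixels), "T" (4x4, takes a point from camera to world coordinates). Camera axes: x right, y down, z forward; pixel columns grow to the right and rows downward; lengths in m; the calibration is good to about 2 mm. A picture is of the moment at which its call begins. There is no depth.
- arm.sign_off(): hands the job in; it is judged then, once.
Trained networks look in a picture, given as the dict that the camera call returned (one of the last four; its "shot" number tells which), for a name from the list of things; names that differ only in an ending like _2 or _b are one class to them, and where a whole thing is asked for, a point or a joint stands for the part that bears it (a point fixed in the world has none). Each returns a list of dicts, best first, with "conf" (0 to 1); they miss things now and then, are a little off and sometimes report something else, mostly with a low value. They report only what shows in the picture. A call takes as long as a camera call.
- arm.look_for(label, picture): "centre" ([column, row] as shares, 0 to 1, of the picture: columns of its width, rows of its height, amid what is visible of it).
- arm.trace(label, picture): "region" (384x512 bool, what is visible of it) and "centre" ([column, row] as shares, 0 to 1, of the picture: columns of its width, rows of its height, amid what is visible of it).
- arm.place_of(label, picture): "centre" ([column, row] as shares, 0 to 1, of the picture: columns of its width, rows of its height: a listed point, or the origin of a listed thing).
The state is a dict: "clock": time; "joints": joint angles; "dq": joint speeds; "joint_efforts": joint torques, N m; "position": TCP position; "ee_rot": TCP orientation; "force": force on the tool from outside, world axes, zero at the start; "ft_torque": the same for the moment, N m; "width": opening from 0.0 (shut) to 1.0 (fully open); "gripper_force": force on a finger pad.
Only numpy, scipy, OpenCV 4.12 (cv2) and the standard library are available. Lean on these libraries where they do the work, as an engineer would, in place of code of your own. Each camera call takes 0.05 s, during which the arm holds its last target. There are 200 camera calls.

### The job

Lock the vegetable slicer for storage: take the lock pin out of its parking hole, put it down through the bore in the sliding carriage, and, pressing lightly, slide pin and carriage along the slicer until you feel the pin drop into the hole hidden somewhere underneath. Leave the pin upright and fully home with its collar down on the carriage, let go, never force the pin or the slicer, and leave the tin, spice jar and mug where they stand.

Things in the scene. Friction and masses are not known exactly. Their poses are not given: they have to be found in the camera images.
- slicer: Low white hand slicer fixed to the worktop, 118 mm wide (its x), 316 mm long (its y). Origin on the worktop below the middle of the carriage travel; z up. A grey carriage (plate 92 x 170 mm, top at 42 mm height) slides along slicer y between side walls 50 mm high. A steel bail handle 60 mm wide stands on it 74 mm from the bore toward slicer -y, top at 67 mm height.
- slicer_bed (a point): Middle of the steel bed under the carriage, 30 mm above the worktop, slicer axes. The rigid bed has one vertical pin hole on its centre line (x = 0), anywhere from y = -26 to +26 mm, on either side of the carriage bore at the start; never listed, always covered by the carriage. Hole 12 mm across, 1 mm chamfer, 18 mm deep: a tip on the bed is at 30 mm height, in the hole it drops up to 14 mm.
- slicer_park (a point): Centre of the mouth of the parking hole, on top of the white block at the slicer's +y end, 152 mm from the slicer's middle and 56 mm above the worktop. Vertical hole, 11 mm across. The lock pin starts in it, upright, its collar on the block.
- carriage_bore (a point): Centre of the mouth of the carriage's vertical bore, on top of a square boss (34 x 34 mm) in the middle of the carriage, 56 mm above the worktop. Bore 11 mm across with a 2 mm chamfer, 24 mm long; below it a 2 mm gap to the bed.
- carriage (a joint): Position of the carriage bore along the slicer's y, m: 0 in the middle, stops at -0.03 and +0.03. It slides with about 1.5 N of friction and stays where it is left; the pin in its bore drags it along.
- lock_pin: Loose lock pin, about 70 g, 82 mm long, origin at its tip, z up along it. Steel shank 9 mm thick, 40 mm long, with a 3 mm long taper to 6 mm at the tip; collar 20 mm across from 40 to 44 mm above the tip; black grip 22 x 22 mm, faces square to its x and y, from 44 to 82 mm. Home, the collar rests on the carriage boss and the tip is 16 mm above the worktop.
- tin: Low round food tin, 86 mm across, 40 mm high, a bystander; origin at the centre of its underside.
- spice_jar: Small spice jar with a red cap, 45 mm across, 106 mm high, a bystander; origin at the centre of its underside.
- mug: White mug with handle, 80 x 113 x 91 mm, a bystander; origin at the middle of its underside.

How it is judged:
On the way:
1. The lock pin is out of its parking hole, its tip above the parking block (z of lock_pin in the frame of slicer above 0.057 m), for 0.1 s.
At the end, for the whole second after the job is handed in: The lock pin stands in the carriage bore and in the hidden hole below it, fully home (tip less than 18.5 mm above the worktop, that is within 2.5 mm of the collar resting on the carriage), within 4 mm of the bore's axis, upright within 0.12 rad, at rest (z of lock_pin in the frame of slicer below 0.0185 m and horizontal distance between lock_pin and carriage_bore below 0.004 m and angle between lock_pin's own z axis and vertical below 0.12 rad and linear speed of lock_pin below 0.01 m/s); the robot touches nothing.
It fails at once if The pin presses or drags on the slicer or its carriage with more than 30 N (contact force between lock_pin and slicer above 30 N).
It fails at once if The robot itself (arm or fingers) presses on the slicer or its carriage with more than 15 N (contact force between any of the arm, the fingers and slicer above 15 N).
It fails at once if The tin, the spice jar or the mug is moved by more than 20 mm (distance of any of tin, spice_jar, mug from where it was at the start of the episode above 0.02 m).
It also fails if it takes over 67 s, if anything falls off the work surface, if the arm or the gripper's body presses on something with over 40 N, if the wrist force passes 120 N, or if a joint passes its speed limit or range.

## Working session

There is one attempt and no reset: what is moved stays moved. The work goes in short steps, Python scripts to look and compute and a tool call to move; the robot and the scene stay as the last step left them, time stands still between calls to the robot, and variables do not carry over. Pictures are saved under pics/ and viewed, at most 10 in all, crops included, and the job is handed in when it is done.

Besides the shell and the picture viewer there is one more tool, called after "Emit:" as name(argument=value, ...) on one line, values as JSON. carry_out: Moves the arm, as the interface text tells. Its arguments: {"type":"object","properties":{"claw":{"type":"array","items":{"type":"number"}},"delta_pos":{"type":"array","items":{"type":"array","items":{"type":"number"}}},"angular":{"type":"array","items":{"type":"array","items":{"type":"number"}}},"force":{"type":"number"}},"required":["claw","delta_pos","angular"]}

```bash
mkdir -p pics; cat > h.py <<'E'
import numpy as np, cv2
from cell import arm
from scipy.spatial.transform import Rotation as R
def ray(p,c):
    M=p["mtx"];T=np.array(p["T"]);u=np.array([c[0]*512,c[1]*384,1])
    return T[:3,3],T[:3,:3]@np.linalg.solve(M,u)
def at(p,c,z):
    o,d=ray(p,c);return (o+d*(z-o[2])/d[2])[:2]
def proj(p,X):
    T=np.linalg.inv(p["T"]);q=np.array(p["mtx"])@(T[:3,:3]@np.array(X)+T[:3,3]);return q[:2]/q[2]
def save(p,n,crop=None,s=1):
    f=p["frame"][:,:,::-1]
    if crop: f=f[crop[1]:crop[3],crop[0]:crop[2]]
    cv2.imwrite("pics/"+n,cv2.resize(f,None,fx=s,fy=s,interpolation=cv2.INTER_CUBIC))
E
python3 - <<'E'
from h import *
s=arm.observe();print(s)
Z={"slicer":0,"slicer_bed":.03,"slicer_park":.056,"carriage_bore":.056,"lock_pin":.016,"tin":0,"spice_jar":0,"mug":0}
ims=[]
for n in("top","side"):
    p=arm.get_image(n);ims.append(p["frame"][:,:,::-1])
    for k,z in Z.items():
        for r in arm.place_of(k,p)[:2]: print(n,k,round(r["conf"],2),np.round(np.array(r["centre"])*[512,384],1),at(p,r["centre"],z).round(4))
v=np.vstack(ims);cv2.imwrite("pics/a.png",cv2.resize(np.hstack(ims),(800,300)))
E
```

```text
{'clock': 0.0, 'joints': array([-1.41859739,  0.43522346,  0.02496248,  1.57409624, -0.01159571,
        1.13398058, -0.07509469]), 'dq': array([ 0.00166096, -0.00106753,  0.00033344,  0.00123533, -0.00084949,
        0.00053393,  0.00077619]), 'joint_efforts': array([-6.38912370e-04, -6.67853022e+01,  9.84925367e-01, -3.14475524e+01,
       -6.05460559e-02,  4.29012103e-02,  1.91947561e-04]), 'position': array([0.15745481, 0.60431818, 0.22594488]), 'ee_rot': array([-3.99230843e-01, -3.11606367e+00,  2.45304519e-03]), 'force': array([ 0.47083103, -0.36845797, -0.92616782]), 'ft_torque': array([-0.01324972,  0.01312934,  0.03872812]), 'gripper_force': 0.0, 'width': 0.9993597464946973}
top slicer 0.9 [245.8 224. ] [0.525  0.0475]
top slicer_bed 0.94 [244.2 215. ] [0.5497 0.051 ]
top slicer_park 0.92 [195.7 235.9] [0.4884 0.1959]
top carriage_bore 0.64 [251.2 214.3] [0.5482 0.0293]
top carriage_bore 0.58 [148.1 241. ] [0.4773 0.3372]
top lock_pin 0.61 [196.6 236.5] [0.4893 0.1987]
top tin 0.86 [377.6 170.2] [ 0.6841 -0.3744]
top tin 0.67 [244.  219.3] [0.5398 0.0528]
top spice_jar 0.57 [239.8 146.4] [0.7747 0.0608]
top mug 0.91 [144.8 239.4] [0.486  0.3615]
side slicer 0.79 [218.8 207.2] [0.5289 0.0469]
side slicer 0.28 [194.2 178.3] [0.4928 0.2098]
side slicer_bed 0.75 [224.1 200.1] [0.5457 0.0396]
side slicer_park 0.58 [194.7 166.8] [0.4983 0.1966]
side carriage_bore 0.98 [223.1 199.7] [0.5368 0.0148]
side lock_pin 0.41 [195.8 175.5] [0.4983 0.2023]
side tin 0.81 [337.7 309.9] [ 0.6882 -0.3884]
side spice_jar 0.68 [290.9 186. ] [0.7737 0.0552]
side spice_jar 0.55 [192.7 168.4] [0.5009 0.2638]
side mug 0.71 [196.7 177.2] [0.5019 0.2122]
side mug 0.61 [182.8 155.7] [0.4855 0.3489]
```

View pics/a.png

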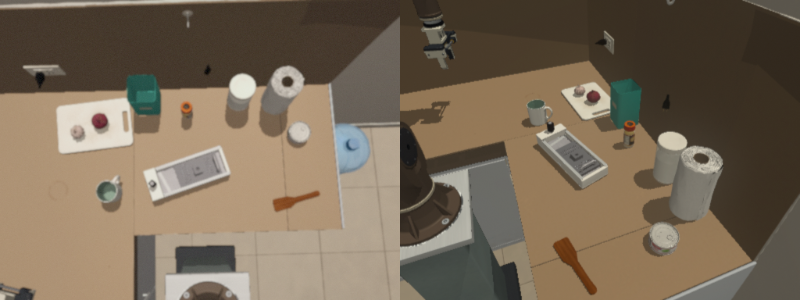

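The pictures show the slicer mid-table, turned about 14°. The pin is parked at its left end, with the mug beyond it. I'll move above the slicer for a close look.

Emit:
carry_out(claw=[6,6,6,6,6,6,6,6,6,6,6,6,6,6,6,6,6,6], delta_pos=[[-3.6,-2.7,0],[-3.6,-2.7,0],[-3.6,-2.7,0],[-3.6,-2.7,0],[-3.6,-2.7,0],[-3.6,-2.7,0],[-3.6,-2.7,0],[-3.6,-2.7,0],[-3.6,-2.7,0],[-3.6,-2.7,0],[-3.6,-2.7,0],[-3.6,-2.7,0],[0,0,0],[0,0,0],[0,0,0],[0,0,0],[0,0,0],[0,0,0]], angular=[[0,0,0],[0,0,0],[0,0,0],[0,0,0],[0,0,0],[0,0,0],[0,0,0],[0,0,0],[0,0,0],[0,0,0],[0,0,0],[0,0,0],[0,0,-0.125],[0,0,-0.125],[0,0,-0.125],[0,0,-0.125],[0,0,0],[0,0,0]], force=10)

```text
clock: 2.7
position: [0.4939, 0.1823, 0.2268]
ee_rot: [-0.378, 3.119, 0.0]
force: [-0.1, 0.4, 0.5]
width: 0.658
gripper_force: 0.0
```

```bash
cat > look.py <<'E'
from h import *
import sys
s=arm.observe();print(s["clock"],s["position"].round(4),s["joints"].round(2),s["force"].round(2));M=R.from_rotvec(s["ee_rot"]).as_matrix();print(M.round(3))
for i in range(int(sys.argv[2])):
    p=arm.get_image("wrist")
    if i==0: save(p,sys.argv[1]);print("cam",p["T"][:3,3].round(3))
    for k,z in {"slicer_park":.056,"carriage_bore":.056,"lock_pin":.016,"slicer":0,"slicer_bed":.03}.items():
        for r in arm.place_of(k,p)[:1]: print(k,round(r["conf"],2),np.round(np.array(r["centre"])*[512,384],1),at(p,r["centre"],z).round(4))
E
python3 look.py w1.png 2
```

```text
2.7 [0.4939 0.1823 0.2268] [-0.58  0.27  0.16  1.82 -0.05  1.05  1.41] [-0.13  0.41  0.47]
[[-0.971 -0.239  0.   ]
 [-0.239  0.971  0.   ]
 [-0.     0.    -1.   ]]
cam [0.426 0.165 0.385]
slicer_park 0.82 [260.5 174.2] [0.4926 0.1923]
carriage_bore 0.55 [105.8 182. ] [0.5449 0.0198]
lock_pin 0.76 [260.1 163.2] [0.4869 0.1915]
slicer 0.73 [147.7 170.1] [0.535  0.0481]
slicer_bed 0.52 [378.6 184.7] [0.4754 0.3421]
slicer_park 0.58 [257.6 175.8] [0.4952 0.1896]
carriage_bore 0.82 [106.9 183.1] [0.5462 0.0215]
lock_pin 0.69 [258.6 163.4] [0.4875 0.1898]
slicer 0.6 [150.5 170.4] [0.5348 0.052 ]
slicer_bed 0.63 [136.5 175. ] [0.5363 0.0448]
```

View pics/w1.png

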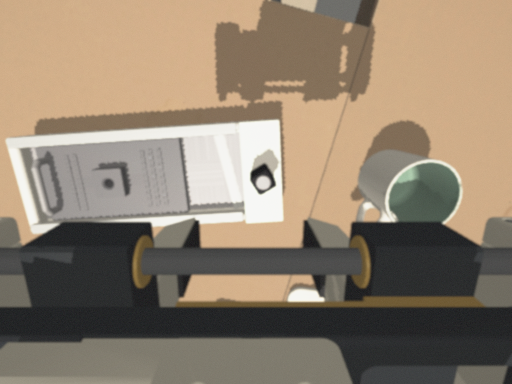

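The wrist view shows the pin at about pixel (262,180), with its black grip turned relative to the slicer. The bore is near (107,183), and the mug at (410,190) has its handle towards the gripper. Next I'll measure the grip yaw and slicer yaw in a crop.

```bash
python3 - <<'E'
from h import *
p=arm.get_image("wrist");np.savez("w.npz",**{k:p[k] for k in("frame","mtx","T")})
save(p,"c1.png",(225,110,305,230),5)
print([(r["conf"]) for r in arm.trace("lock_pin",p)[:2]])
# wall outer edges -> yaw
g=p["frame"].astype(float).min(2)
def edge(cols,lo,hi,sgn):
    pts=[]
    for c in cols:
        d=np.diff(cv2.GaussianBlur(g,(3,3),0)[lo:hi,c])*sgn;pts.append((c+.5,lo+d.argmax()+1))
    return np.array(pts)
for nm,cols,lo,hi,sg in(("top",range(40,235,5),110,160,1),("bot",range(60,235,5),200,222,-1)):
    e=edge(cols,lo,hi,sg);W=np.array([at(p,q/[512,384],.05) for q in e]);
    vx,vy,x,y=cv2.fitLine(W.astype(np.float32),cv2.DIST_HUBER,0,.001,.001).ravel();print(nm,vx,vy,x,y,"yaw",np.degrees(np.arctan2(-vx/np.sign(vy),abs(vy))), np.c_[e[::6]].tolist())
E
```

```text
[0.89, 0.74]
top 0.30082166 -0.9536804 0.47738406 0.042529155 yaw 17.50696 [[40.5, 135.0], [70.5, 133.0], [100.5, 131.0], [130.5, 129.0], [160.5, 127.0], [190.5, 125.0], [220.5, 124.0]]
bot 0.34433144 -0.93884814 0.57638204 0.06948316 yaw 20.14099 [[60.5, 218.0], [90.5, 216.0], [120.5, 221.0], [150.5, 221.0], [180.5, 221.0], [210.5, 204.0]]
```

View pics/c1.png

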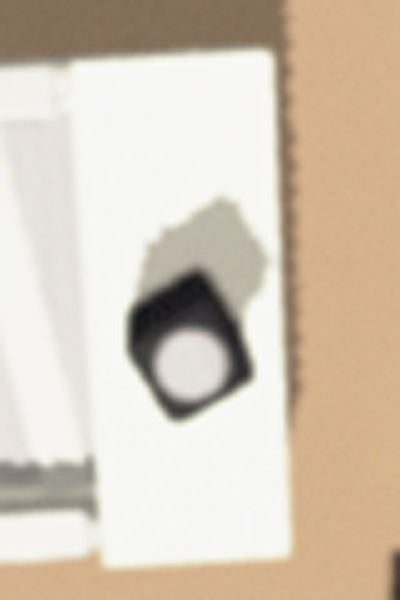

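The crop shows the grip's top face centred at image pixel (263,182.6), with its corners at about (260.6,194) and (275.6,185). I'll turn those into a grip yaw and a position.

```bash
python3 - <<'E'
from h import *
p=dict(np.load("w.npz"))
f=lambda u,v,z=.098:at(p,np.array([u,v])/[512,384],z)
c=f(263,182.6);b=f(260.6,194);r=f(275.6,185)
d=r-b;print("centre",c,"corner d",np.linalg.norm(b-c),np.linalg.norm(r-c),"edge",np.linalg.norm(d),np.degrees(np.arctan2(d[1],d[0])))
# block corners z=.056: crop (70,62),(272,50),(290,555),(103,567)
q=[f(225+u/5,110+v/5,.056) for u,v in((70,62),(272,50),(290,555),(103,567))]
q=np.array(q);print(q.round(4),q.mean(0),[np.linalg.norm(q[i]-q[i-1]).round(4) for i in range(4)],
 [np.degrees(np.arctan2(*(q[j]-q[i])[::-1])).round(1) for i,j in((0,1),(3,2),(0,3),(1,2))])
E
```

```text
centre [0.49183668 0.19344149] corner d 0.012274954719423636 0.013093732538142227 edge 0.017931197195275816 136.21970381243324
[[0.4418 0.1546]
 [0.4285 0.1972]
 [0.5418 0.2332]
 [0.5558 0.1901]] [0.49197298 0.19378009] [np.float64(0.1194), np.float64(0.0445), np.float64(0.1189), np.float64(0.0453)] [np.float64(107.4), np.float64(108.0), np.float64(17.3), np.float64(17.6)]
```

Emit:
carry_out(claw=[6,6,6,6,6,6,6], delta_pos=[[-0.1,1.15,0],[0,0,2],[0,0,2],[0,0,2],[0,0,2],[0,0,0],[0,0,0]], angular=[[0,0,0],[0,0,-0.14],[0,0,-0.14],[0,0,-0.14],[0,0,-0.14],[0,0,0],[0,0,0]])

```text
clock: 4.1
position: [0.492, 0.1943, 0.147]
ee_rot: [1.225, -2.892, -0.0]
force: [-0.3, 0.4, 0.1]
width: 0.654
gripper_force: 0.0
```

```bash
python3 - <<'E'
from h import *
s=arm.observe();print(s["clock"],s["position"].round(4),s["joints"].round(2));M=R.from_rotvec(s["ee_rot"]).as_matrix();print(M.round(3))
p=arm.get_image("wrist");np.savez("w.npz",**{k:p[k] for k in("frame","mtx","T")})
P=s["position"];print("proj axis at .098",proj(p,[P[0],P[1],.098]),"pads",proj(p,P-.019*M[:,2]))
for k,z in {"slicer_park":.056,"carriage_bore":.056,"lock_pin":.016}.items():
  for r in arm.place_of(k,p)[:1]: print(k,round(r["conf"],2),np.round(np.array(r["centre"])*[512,384],1),at(p,r["centre"],z).round(4))
save(p,"w2.png",None,1.5)
E
```

```text
4.1 [0.492  0.1943 0.147 ] [-0.5   0.36  0.03  1.91 -0.02  0.87  1.91]
[[-0.696 -0.718 -0.001]
 [-0.718  0.696  0.   ]
 [ 0.     0.    -1.   ]]
proj axis at .098 [251.97858824 207.86405003] pads [252.33114648 249.60542399]
slicer_park 0.86 [250.8 195.4] [0.4945 0.1955]
carriage_bore 0.97 [53.3 88.7] [0.5469 0.0192]
lock_pin 0.66 [249.6 178.6] [0.4911 0.1902]
```

View pics/w2.png

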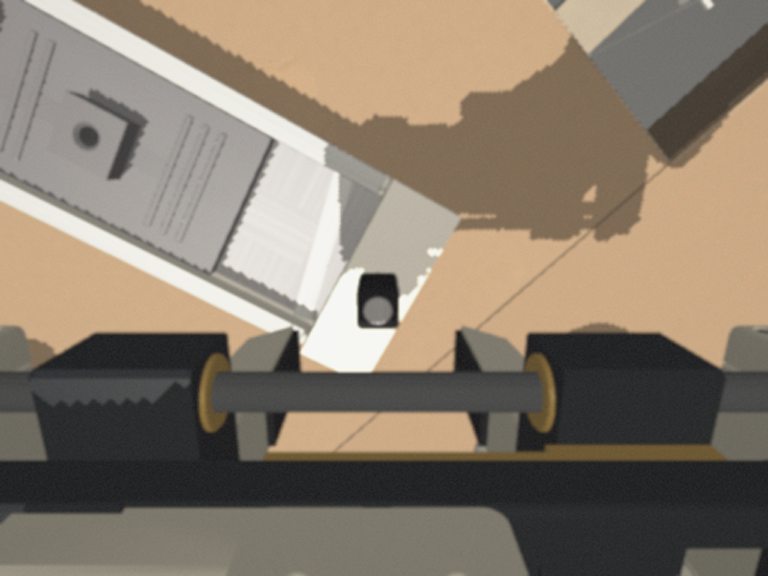

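The wrist view has the grip square to the fingers and centred: its cap is at (252,207) and the tool axis projects to (252,208). I'll descend and grip gently.

Emit:
carry_out(claw=[6,6,6,6,6,2,2,2,2,2,2,2,2], delta_pos=[[0,0,2],[0,0,2],[0,0,2],[0,0,2],[0,0,0],[0,0,0],[0,0,0],[0,0,0],[0,0,0],[0,0,0],[0,0,0],[0,0,0],[0,0,0]], angular=[[0,0,0],[0,0,0],[0,0,0],[0,0,0],[0,0,0],[0,0,0],[0,0,0],[0,0,0],[0,0,0],[0,0,0],[0,0,0],[0,0,0],[0,0,0]], force=8)

```text
clock: 5.6
position: [0.4922, 0.1939, 0.0671]
ee_rot: [-1.231, 2.89, 0.0]
force: [-1.8, -1.2, 5.4]
width: 0.238
gripper_force: 8.0
```

Emit:
carry_out(claw=[2,2,2,2,2,2,2,2,2,2,2,2,2], delta_pos=[[0,0,0],[0,0,0],[0,0,-0.5],[0,0,-1],[0,0,-1],[0,0,-1],[0,0,-1],[0,0,-1],[0,0,-1],[0,0,-1],[0,0,-1],[0,0,0],[0,0,0]], angular=[[0,0,0],[0,0,0],[0,0,0],[0,0,0],[0,0,0],[0,0,0],[0,0,0],[0,0,0],[0,0,0],[0,0,0],[0,0,0],[0,0,0],[0,0,0]], force=35)

```text
clock: 6.9
position: [0.4921, 0.1938, 0.1518]
ee_rot: [-1.231, 2.89, 0.0]
force: [-0.7, 0.7, -1.2]
width: 0.236
gripper_force: 35.0
```

Emit:
carry_out(claw=[2,2,2,2,2,2,2,2,2,2], delta_pos=[[0,0,0],[0,0,0],[0,0,0],[0,0,0],[0,-3.25,0],[0,-3.25,0],[0,-3.25,0],[0,-3.25,0],[0,0,0],[0,0,0]], angular=[[0,0,0.116],[0,0,0.116],[0,0,0.116],[0,0,0.116],[0,0,0],[0,0,0],[0,0,0],[0,0,0],[0,0,0],[0,0,0]])

```text
clock: 7.9
position: [0.5353, 0.0705, 0.1511]
ee_rot: [0.53, -3.095, 0.0]
force: [-1.1, 1.0, -0.5]
width: 0.236
gripper_force: 35.0
```

```bash
python3 - <<'E'
from h import *
s=arm.observe();print(s["clock"],s["position"].round(4),s["joints"].round(2));M=R.from_rotvec(s["ee_rot"]).as_matrix();print(M.round(3))
P=s["position"]
for i in range(2):
  p=arm.get_image("wrist")
  for r in arm.place_of("carriage_bore",p)[:1]: print(round(r["conf"],2),np.round(np.array(r["centre"])*[512,384],1),at(p,r["centre"],.056).round(4))
np.savez("w.npz",**{k:p[k] for k in("frame","mtx","T")})
print("tip exp",proj(p,P+.051*M[:,2]),"collar",proj(p,P+.009*M[:,2]))
save(p,"w3.png",None,1.5)
E
```

```text
7.9 [0.5353 0.0705 0.1511] [-0.36  0.38  0.18  1.89 -0.08  0.89  1.76]
[[-0.943 -0.333 -0.001]
 [-0.333  0.943 -0.   ]
 [ 0.001  0.    -1.   ]]
0.65 [196.2 181.9] [0.544  0.0205]
0.72 [195.1 185.5] [0.5475 0.0225]
tip exp [249.74682612 205.97265253] collar [249.4370255  227.54323248]
```

View pics/w3.png

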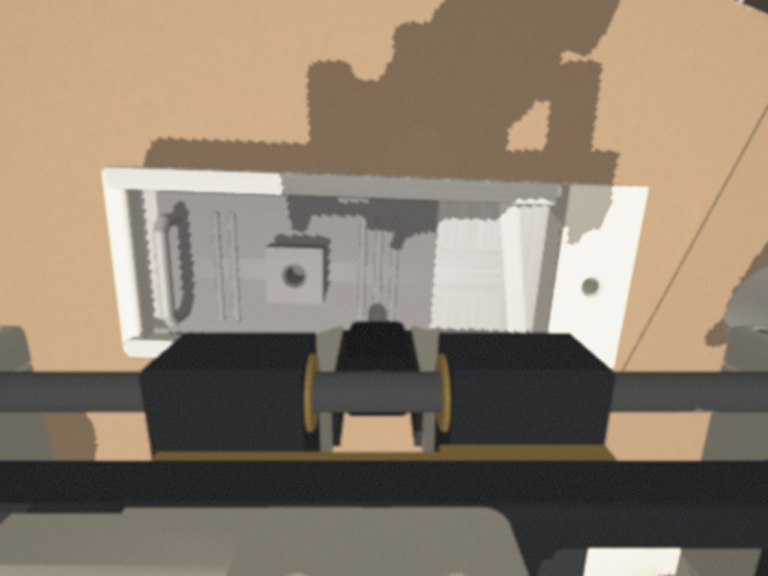

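The picture shows the bore at (195,184) and the empty parking hole at (394,190). Since the parking hole's true spot is known from the grasp, I'll measure the bore relative to it.

```bash
python3 - <<'E'
from h import *
p=dict(np.load("w.npz"));g=p["frame"].astype(np.float32).mean(2)
def hole(u,v,k=9):
    c=g[v-k:v+k+1,u-k:u+k+1];bg=np.median(c);w=np.clip(bg*.8-c,0,None)
    n,l,st,ce=cv2.connectedComponentsWithStats((w>0).astype(np.uint8))
    L=1+np.argmin(np.hypot(*(ce[1:]-k).T)-0.0*st[1:,4]);m=l==L;yy,xx=np.nonzero(m);ww=w[m]
    print("area",m.sum(),st[L]);return np.array([u-k+(xx*ww).sum()/ww.sum(),v-k+(yy*ww).sum()/ww.sum()])
a=hole(195,184);b=hole(394,190);print(a,b)
A=at(p,a/[512,384],.056);B=at(p,b/[512,384],.056);off=np.array([.4921,.1938])-B
d=A-B;print("bore",A,"park",B,"off",off,"corrected",A+off,"dist",np.linalg.norm(d),"yaw",np.degrees(np.arctan2(-d[0],-d[1])*-1))
s=arm.observe();M=R.from_rotvec(s["ee_rot"]).as_matrix();e=np.r_[A+off-s["position"][:2],0];print("tool delta mm",(M.T@e*1000).round(1))
e=np.r_[A-s["position"][:2],0];print("uncorr",(M.T@e*1000).round(1))
E
```

```text
area 106 [  4   3  13  12 106]
area 103 [  3   4  11  12 103]
[194.97382086 184.23684874] [393.09429805 190.36812995]
bore [0.54636962 0.02199313] park [0.49160294 0.19226146] off [0.00049706 0.00153854] corrected [0.54686668 0.02353166] dist 0.17885942901972593 yaw 17.83034585647205
tool delta mm [  5.5 -50.2  -0. ]
uncorr [  6.5 -51.5  -0. ]
```

Emit:
carry_out(claw=[2,2,2,2,2,2,2,2], delta_pos=[[0.3,-2.5,0],[0.25,-2.5,0],[0,0,0],[0,0,1.3],[0,0,1.3],[0,0,1.2],[0,0,0],[0,0,0]], angular=[[0,0,0],[0,0,0],[0,0,0.03],[0,0,0],[0,0,0],[0,0,0],[0,0,0],[0,0,0]])

```text
clock: 8.9
position: [0.5467, 0.0227, 0.1131]
ee_rot: [0.488, -3.102, -0.0]
force: [-0.8, 0.8, 0.1]
width: 0.238
gripper_force: 35.0
```

```bash
python3 - <<'E'
from h import *
s=arm.observe();print(s["clock"],s["position"].round(4),s["force"].round(2));M=R.from_rotvec(s["ee_rot"]).as_matrix();print(M.round(3))
e=np.r_[np.array([.5469,.0235])-s["position"][:2],0];print("tool delta mm",(M.T@e*1000).round(1))
E
```

```text
8.9 [0.5467 0.0227 0.1131] [-0.8   0.81  0.1 ]
[[-0.952 -0.307 -0.001]
 [-0.307  0.952 -0.   ]
 [ 0.001  0.    -1.   ]]
tool delta mm [-0.4  0.7 -0. ]
```

Emit:
carry_out(claw=[2,2,2,2,2,2,2], delta_pos=[[-0.04,0.07,0.2],[0,0,0.2],[0,0,0.2],[0,0,0.2],[0,0,0.2],[0,0,0.2],[0,0,0]], angular=[[0,0,0],[0,0,0],[0,0,0],[0,0,0],[0,0,0],[0,0,0],[0,0,0]])

```text
clock: 9.6
position: [0.5468, 0.0232, 0.1013]
ee_rot: [0.487, -3.103, -0.0]
force: [-1.0, 0.9, -1.3]
width: 0.241
gripper_force: 35.0
```

Emit:
carry_out(claw=[2,2,2,2,2,2,2], delta_pos=[[0,0,0.3],[0,0,0.3],[0,0,0.3],[0,0,0.3],[0,0,0.2],[0,0,0.2],[0,0,0]], angular=[[0,0,0],[0,0,0],[0,0,0],[0,0,0],[0,0,0],[0,0,0],[0,0,0]])

```text
clock: 10.3
position: [0.547, 0.0231, 0.0853]
ee_rot: [0.487, -3.103, 0.0]
force: [-3.1, 0.7, -2.2]
width: 0.237
gripper_force: 35.0
```

Emit:
carry_out(claw=[2,2,2,2,2], delta_pos=[[0.05,0,0.1],[0,0,0.1],[0,0,0.1],[0,0,0.1],[0,0,0]], angular=[[0,0,0],[0,0,0],[0,0,0],[0,0,0],[0,0,0]])

```text
clock: 10.8
position: [0.5469, 0.023, 0.0817]
ee_rot: [-0.487, 3.103, -0.0]
force: [-1.6, -0.2, -1.6]
width: 0.239
gripper_force: 35.0
```

Emit:
carry_out(claw=[2,2,2], delta_pos=[[0,0,0.1],[0,0,0.05],[0,0,0]], angular=[[0,0,0],[0,0,0],[0,0,0]])

```text
clock: 11.1
position: [0.547, 0.0229, 0.0808]
ee_rot: [-0.487, 3.103, 0.0]
force: [-4.7, 0.5, 8.3]
width: 0.239
gripper_force: 35.0
```

Bed contact is felt at TCP z ≈ 0.0808. I'll lighten the press and sweep toward slicer +y in 4 mm calls, watching z.

Emit:
carry_out(claw=[2,2,2,2,2], delta_pos=[[0.03,0.1,-0.02],[0,0.1,0],[0,0.1,0],[0,0.1,0],[0,0,0]], angular=[[0,0,0],[0,0,0],[0,0,0],[0,0,0],[0,0,0]])

```text
clock: 11.6
position: [0.5462, 0.0254, 0.0809]
ee_rot: [-0.485, 3.102, -0.002]
force: [-0.7, -6.0, 5.6]
width: 0.236
gripper_force: 35.0
```

Emit:
carry_out(claw=[2,2,2,2,2], delta_pos=[[0,0.1,0],[0,0.1,0],[0,0.1,0],[0,0.1,0],[0,0,0]], angular=[[0,0,0],[0,0,0],[0,0,0],[0,0,0],[0,0,0]])

```text
clock: 12.1
position: [0.545, 0.0292, 0.0809]
ee_rot: [-0.485, 3.102, -0.002]
force: [-0.4, -4.9, 5.3]
width: 0.236
gripper_force: 35.0
```

Emit:
carry_out(claw=[2,2,2,2,2], delta_pos=[[0,0.1,0],[0,0.1,0],[0,0.1,0],[0,0.1,0],[0,0,0]], angular=[[0,0,0],[0,0,0],[0,0,0],[0,0,0],[0,0,0]])

```text
clock: 12.6
position: [0.5438, 0.033, 0.0809]
ee_rot: [-0.485, 3.102, -0.002]
force: [-0.7, -5.2, 6.0]
width: 0.239
gripper_force: 35.0
```

Emit:
carry_out(claw=[2,2,2,2,2], delta_pos=[[0,0.1,0],[0,0.1,0],[0,0.1,0],[0,0,0],[0,0,0]], angular=[[0,0,0],[0,0,0],[0,0,0],[0,0,0],[0,0,0]])

```text
clock: 13.1
position: [0.5429, 0.0359, 0.0809]
ee_rot: [-0.485, 3.102, -0.002]
force: [-0.8, -5.2, 5.6]
width: 0.24
gripper_force: 35.0
```

Emit:
carry_out(claw=[2,2,2,2,2], delta_pos=[[0,0.1,0],[0,0.1,0],[0,0.1,0],[0,0.1,0],[0,0,0]], angular=[[0,0,0],[0,0,0],[0,0,0],[0,0,0],[0,0,0]])

```text
clock: 13.6
position: [0.5417, 0.0397, 0.0809]
ee_rot: [-0.485, 3.102, -0.002]
force: [0.3, -4.5, 5.1]
width: 0.235
gripper_force: 35.0
```

Emit:
carry_out(claw=[2,2,2,2,2], delta_pos=[[0,0.1,0],[0,0.1,0],[0,0.1,0],[0,0.1,0],[0,0,0]], angular=[[0,0,0],[0,0,0],[0,0,0],[0,0,0],[0,0,0]])

```text
clock: 14.1
position: [0.5405, 0.0435, 0.0809]
ee_rot: [-0.485, 3.102, -0.002]
force: [-0.1, -5.7, 5.7]
width: 0.236
gripper_force: 35.0
```

Emit:
carry_out(claw=[2,2,2,2,2], delta_pos=[[0,0.1,0],[0,0.1,0],[0,0.1,0],[0,0.1,0],[0,0,0]], angular=[[0,0,0],[0,0,0],[0,0,0],[0,0,0],[0,0,0]])

```text
clock: 14.6
position: [0.5393, 0.0473, 0.0809]
ee_rot: [-0.485, 3.102, -0.002]
force: [0.1, -5.7, 5.2]
width: 0.236
gripper_force: 35.0
```

Emit:
carry_out(claw=[2,2,2,2,2], delta_pos=[[0,0.1,0],[0,0.1,0],[0,0.1,0],[0,0.1,0],[0,0,0]], angular=[[0,0,0],[0,0,0],[0,0,0],[0,0,0],[0,0,0]])

```text
clock: 15.1
position: [0.538, 0.0512, 0.0809]
ee_rot: [-0.485, 3.102, -0.002]
force: [0.4, -5.5, 6.2]
width: 0.241
gripper_force: 35.0
```

Emit:
carry_out(claw=[2,2,2,2,2], delta_pos=[[0,0.1,0],[0,0.1,0],[0,0.1,0],[0,0.1,0],[0,0,0]], angular=[[0,0,0],[0,0,0],[0,0,0],[0,0,0],[0,0,0]])

```text
clock: 15.6
position: [0.5369, 0.055, 0.0809]
ee_rot: [-0.485, 3.102, -0.002]
force: [-0.2, -6.1, 4.7]
width: 0.234
gripper_force: 35.0
```

Emit:
carry_out(claw=[2,2,2,2,2], delta_pos=[[0,0.1,0],[0,0.1,0],[0,0.1,0],[0,0.1,0],[0,0,0]], angular=[[0,0,0],[0,0,0],[0,0,0],[0,0,0],[0,0,0]])

```text
clock: 16.1
position: [0.5357, 0.0588, 0.0809]
ee_rot: [-0.485, 3.102, -0.002]
force: [-1.1, -5.1, 5.8]
width: 0.233
gripper_force: 35.0
```

Emit:
carry_out(claw=[2,2,2,2,2], delta_pos=[[0,0.1,0],[0,0.1,0],[0,0.1,0],[0,0.1,0],[0,0,0]], angular=[[0,0,0],[0,0,0],[0,0,0],[0,0,0],[0,0,0]])

```text
clock: 16.6
position: [0.5342, 0.0633, 0.0808]
ee_rot: [-0.486, 3.102, -0.001]
force: [0.3, -4.6, 4.5]
width: 0.239
gripper_force: 35.0
```

Emit:
carry_out(claw=[2,2,2], delta_pos=[[0,0.1,0],[0,0.1,0],[0,0,0]], angular=[[0,0,0],[0,0,0],[0,0,0]])

```text
clock: 16.9
position: [0.5324, 0.0666, 0.0801]
ee_rot: [0.488, -3.103, -0.001]
force: [-0.4, -1.0, -1.0]
width: 0.236
gripper_force: 35.0
```

The pin has dropped: the z force is gone and z is lower. I'll advance slightly and lower gently.

Emit:
carry_out(claw=[2,2,2,2], delta_pos=[[0,0.07,0],[0,0,0.1],[0,0,0.1],[0,0,0]], angular=[[0,0,0],[0,0,0],[0,0,0],[0,0,0]])

```text
clock: 17.3
position: [0.5323, 0.0667, 0.0782]
ee_rot: [0.487, -3.103, -0.001]
force: [-0.2, -0.7, -1.1]
width: 0.237
gripper_force: 35.0
```

Emit:
carry_out(claw=[2,2,2,2], delta_pos=[[0,0,0.1],[0,0,0.1],[0,0,0.1],[0,0,0]], angular=[[0,0,0],[0,0,0],[0,0,0],[0,0,0]])

```text
clock: 17.7
position: [0.5324, 0.0664, 0.0753]
ee_rot: [0.487, -3.103, -0.0]
force: [-0.2, 0.4, -1.2]
width: 0.242
gripper_force: 35.0
```

Emit:
carry_out(claw=[2,2,2,2,2,2], delta_pos=[[0,0,0.15],[0,0,0.15],[0,0,0.15],[0,0,0.15],[0,0,0.1],[0,0,0]], angular=[[0,0,0],[0,0,0],[0,0,0],[0,0,0],[0,0,0],[0,0,0]])

```text
clock: 18.3
position: [0.5324, 0.0663, 0.0682]
ee_rot: [0.487, -3.103, 0.0]
force: [-0.1, 0.9, -0.7]
width: 0.239
gripper_force: 35.0
```

Emit:
carry_out(claw=[2,2,2,2], delta_pos=[[0,0,0.08],[0,0,0.06],[0,0,0.04],[0,0,0]], angular=[[0,0,0],[0,0,0],[0,0,0],[0,0,0]])

```text
clock: 18.7
position: [0.5326, 0.0664, 0.067]
ee_rot: [-0.487, 3.103, 0.0]
force: [-2.4, -0.3, 3.7]
width: 0.24
gripper_force: 35.0
```

The collar is seated at TCP z = 0.067, 14 mm below bed contact. I'll release and lift away.

Emit:
carry_out(claw=[3,4,5,5,5,5,5,5,5,5,5,5], delta_pos=[[0,0,0],[0,0,0],[0,0,0],[0,0,0],[0,0,-1],[0,0,-2],[0,0,-2],[0,0,-2],[0,0,-2],[0,0,-1],[0,0,0],[0,0,0]], angular=[[0,0,0],[0,0,0],[0,0,0],[0,0,0],[0,0,0],[0,0,0],[0,0,0],[0,0,0],[0,0,0],[0,0,0],[0,0,0],[0,0,0]])

```text
clock: 19.9
position: [0.5323, 0.0663, 0.1663]
ee_rot: [0.487, -3.103, -0.0]
force: [-0.4, -0.3, 0.6]
width: 0.541
gripper_force: 0.0
```

```bash
python3 - <<'E'
from h import *
s=arm.observe();print(s["clock"],s["position"].round(4),s["force"].round(2),s["width"])
p=arm.get_image("wrist");t=p["T"]
print("home top",proj(p,[.5325,.0664,.098]),"10mm high",proj(p,[.5325,.0664,.112]))
save(p,"w4.png",None,1.5)
E
```

```text
19.9 [0.5323 0.0663 0.1663] [-0.41 -0.32  0.61] 0.5412213958418907
home top [252.05229934 199.9833622 ] 10mm high [252.09925771 205.40105069]
```

View pics/w4.png

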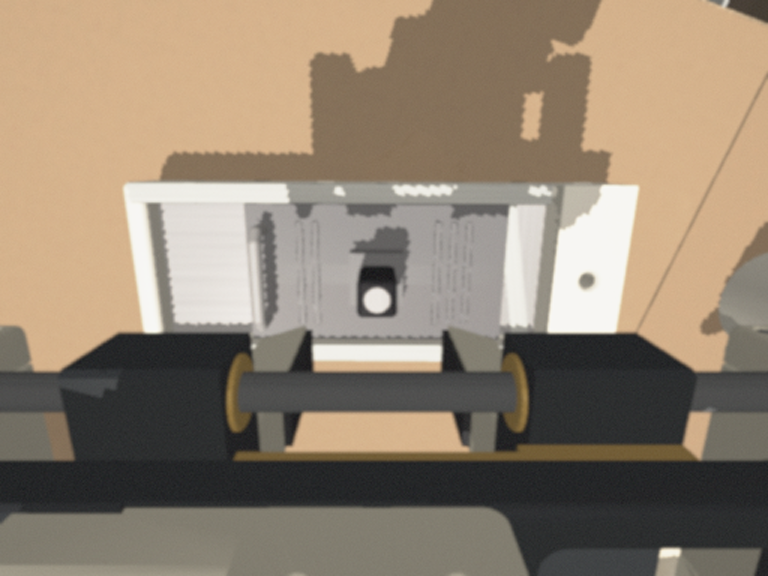

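The pin stands upright in the carriage. Its cap is at (251.3,200), matching the fully-home prediction of (252,200), and the gripper is clear. I'll hand in.

```bash
python3 -c "
from cell import arm
print(arm.sign_off())"
```

```text
the job is handed in; nothing more can be done
None
```

The lock pin is out of its parking hole and fully home through the carriage into the hidden hole, upright and released, and the job was handed in at about 20 s; the hand-in returned no verdict.

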